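# Index the mosaic panel and inspect its yellow block by torchlight

## Robot

A 6-joint arm with a two-finger parallel gripper is mounted at the origin on the work surface. World frame = base frame: x ahead of the robot, y to its left, z up, the work surface at z = 0. Lengths are in m, angles in rad, forces in N, time in s.
With the tool pointing down it reaches from about 0.25 to 0.725 m from the base axis. Payload 4 kg.
Tool frame: the origin (TCP) lies on the centre line of the jaws, within the pads' length; the fingertips stand tip_reach ahead of it and the grasp point (between the pads) lies 5 mm behind it (tip_reach is the distance from the TCP to the fingertips, in m); z points along the fingers, y is the direction in which the jaws open and shut (so a half turn about z gives the same grasp; the last joint's range is limited). The gripper opens to 85 mm and grips with 20 to 120 N. Pads are 22 mm wide; open, the fingers measure 114 mm over their backs; the gripper's body (76 mm by 85 mm) begins 54 mm behind the grasp point. The pads swing forward as they close: fully open they stand 13 mm farther back than shut.
Start: joints at [1.26, 0.241, 0.005, 1.335, 0, 1.571], TCP at [0.153, 0.476, 0.245] pointing down, gripper open.
Joint ranges: [-2.72, 2.72], [-1.05, 1.87], [-1.09, 1.28], [-1.99, 2.15], [-1.42, 1.44], [-3.14, 3.14]. Speed limits (rad/s): [2.79, 2.79, 3.14, 3.14, 3.14, 3.14].

## Interface

Orientations are given as a unit quaternion [x, y, z, w].
In Python, from workcell import * gives the robot as it stands.
- The arm moves only by the tool arm_command, never from a script. Its arguments are lists of equal length, an entry for each row: "translation": the shift along the tool's x, y, z in cm, a list of three; "turn": the turn about the tool's z in rad; "hand": the closure, from 0 (fully open) to 1 (shut). In form: {"translation": [[x, y, z], ...], "turn": [turn, ...], "hand": [hand, ...]}. A call has 1 to 5 rows; each row is the pose to reach, as a shift and turn from the pose commanded when the call began, along the tool's axes at that moment; what a row does not reach only later rows make up. A row lasts 1/12 s, in which the tool goes at most 41.7 mm and 7.16 degrees, less where a joint would pass 70% of its speed; a pose out of reach is approached as far as the arm can. A call with a gripper value outside its range is refused whole. The fingers move at their own pace and stop on an object; the grip force is fixed at half the most. Time passes only in rows, so rows that repeat a pose let the fingers close. It gives the time, the measured TCP pose, the force and the opening at its end, in the units of the state.
- get_obs(): the state, without advancing time (a new reading comes with each control period).
- camera(name): name is "side" or "top"; returns (picture, depth): 384x512x3 uint8, red, green, blue; 384x512 float32, m along the optical axis (not along the pixel's ray), 0 where there is no reading.
- camera_info(name): a dict with "mtx" (3x3 intrinsics, pixels), "world_to_cam" (4x4, takes a point from world to camera coordinates). Camera axes: x right, y down, z forward; pixel columns grow to the right and rows downward; lengths in m; the calibration is good to about 2 mm. A picture is of the moment at which its call begins. camera_info takes no time and is no camera call.
- job_done(): hands the job in, once; it reports no verdict.
Trained networks look in the newest picture that a camera, given by its name, has taken for a name from the list of things; names that differ only in an ending like _2 or _b are one class to them, and where a whole thing is asked for, a point or a joint stands for the part that bears it (a point fixed in the world has none). Each returns a list of dicts, best first, with "conf" (0 to 1); they miss things now and then, are a little off and sometimes report something else, mostly with a low value. They report only what shows in the picture. A call takes as long as a camera call. They do not tell look-alikes from the thing itself.
- search_frame(camera, name): "location" ([row, column] in pixels, amid what is visible of it).
- spot_point(camera, name): "location" ([row, column] in pixels: a listed point, or the origin of a listed thing).
The state is a dict: "clock": time; "joint_pos": joint angles; "joint_vel": joint speeds; "tau": joint torques, N m; "eef_pos": TCP position; "tool_rot": TCP orientation; "ft_force": force on the tool from outside, world axes, zero at the start; "ft_torque": the same for the moment, N m; "grip_width": finger opening in m.
Only numpy, scipy, OpenCV 4.12 (cv2) and the standard library are available. Lean on these libraries where they do the work, as an engineer would, in place of code of your own. Each camera call takes 0.05 s, during which the arm holds its last target. There are 200 camera calls.

## Task

Wind the slide's handwheel clockwise until the carriage with the wooden mosaic touches the red stop; only then draw the black and orange torch up out of the wooden caddy, slant it about halfway between upright and level, and hold it in the air with its lens some 12 cm from the yellow block and its beam aimed at that block (from any side). Finish while still holding the torch there, and leave the other things and the carriage as they are.

Things in the scene. Friction and masses are not known exactly. Their poses are not given: they have to be found in the camera images.
- carriage (a joint): Travel of the carriage in m along the slide's +y axis. It starts between 0.0 and 0.045; at 0.09 its edge touches the red stop and it cannot go further. It is geared to the handwheel, 9.5 mm per radian (about 60 mm per turn), and stays where it is left.
- slide: The fixed indexing slide: grey bed 130 x 400 mm, origin at the centre of its underside on the table, x across, y along the travel towards the red stop (130 x 25 mm, top 62 mm above the table, its near face at y = +160 mm). The green gearbox with the handwheel stands at y = -190 mm. The carriage is an aluminium plate 145 x 150 mm with a mosaic of 20 mm wooden blocks, top 56 mm above the table; its centre is at y = -5 mm plus the travel.
- wheel_axis (a point): Point on the handwheel's upright axis, 111 mm above the table (the height at which to grip the crank knob). The dark steel wheel lies flat, 104 mm across, rim top 88 mm above the table, its hub no taller than 90 mm. Seen from above, clockwise drives the carriage towards the red stop; it takes some 2 to 4 N at the knob.
- crank_knob (a point): Centre of the red upright crank knob on the wheel's rim: 18 mm in diameter, 42 mm tall (from 88 to 130 mm above the table), 45 mm from the wheel's axis. It spins freely on its own pin, so a hand that grips it can go round without turning.
- yellow_block (a point): Top centre of the yellow block in the middle of the mosaic's dark row, 20 x 20 mm, 56 mm above the table; it travels with the carriage.
- caddy: Fixed wooden caddy, 70 x 220 mm and 65 mm high, origin at the centre of its underside, long side along y. Three round pockets, 41 mm across and 55 mm deep, at y = -75, 0 and +75 mm hold the torch, the glue bottle and the filler tube in any order, each standing on the pocket's floor 10 mm above the table.
- torch_mid (a point): Centre of the torch (65 mm from either end), z axis along the torch from lens to tail. It stands upright, lens down. Black barrel 28 mm in diameter, orange rings and 36 mm orange head at the lens end, orange tail button 22 mm across and 8 mm long; 130 mm long overall, about 0.18 kg. In the caddy its tail is 140 mm above the table and 75 mm stand out above the wood; the parallel part of the barrel runs from 46 to 122 mm from the lens.
- torch_lens (a point): Centre of the torch's lens face, the lower end of the torch in the caddy; the beam leaves it along its -z axis.
- glue_mid (a point): Middle of the small white glue bottle with blue tip, 36 mm in diameter, 112 mm tall, upright in the caddy. To be left in place.
- filler_mid (a point): Middle of the yellow filler tube with green cap, 36 mm in diameter, 105 mm tall, upright in the caddy. To be left in place.
- knife_mid (a point): Middle of the orange utility knife, 178 x 26 x 16 mm, lying on the table. To be left in place.
- tape_mid (a point): Middle of the grey tape roll, 90 mm across, 25 mm high, lying flat. To be left in place.
- offcut_a_mid (a point): Middle of a pale wooden offcut, 45 x 32 x 30 mm. To be left in place.
- offcut_b_mid (a point): Middle of a dark wooden offcut, 40 x 40 x 22 mm. To be left in place.
- offcut_c_mid (a point): Middle of a brown wooden offcut, 60 x 30 x 25 mm. To be left in place.
Mind the look-alikes: they are no part of the job. There is more than one size of the caddy; the one meant has the size given above.

How it is judged:
By the outcome, as a careful person would: the job done as asked, in the order asked, and still so for the second after the job is handed in, while the arm keeps its last pose, push and grip.
It also fails if it takes over 61 s, if anything falls off the work surface, if the arm or the gripper's body presses on something with over 40 N, if the wrist force passes 120 N, or if a joint passes its speed limit or range.

## Working session

There is one attempt and no reset: what is moved stays moved. The work goes in short steps, Python scripts to look and compute and a tool call to move; the robot and the scene stay as the last step left them, time stands still between calls to the robot, and variables do not carry over. Pictures are saved under pics/ and viewed, about 8 in all and at most 12, crops included, and the job is handed in when it is done.

Besides the shell and the picture viewer there is one more tool, called after "Call:" by a JSON object that holds its "op" and its "data". arm_command: Moves the arm, as the interface text tells. Its arguments: {"type":"object","properties":{"translation":{"type":"array","items":{"type":"array","items":{"type":"number"}}},"turn":{"type":"array","items":{"type":"number"}},"hand":{"type":"array","items":{"type":"number"}}},"required":["translation","turn","hand"]}

```bash
mkdir -p pics; cat > h.py <<'E'
from workcell import *
import numpy as np, cv2
from scipy.spatial.transform import Rotation as R
def ray(cam,rc,z):
    i=camera_info(cam);T=np.linalg.inv(i["world_to_cam"]);d=T[:3,:3]@np.linalg.inv(i["mtx"])@[rc[1],rc[0],1];o=T[:3,3]
    return o+d*(z-o[2])/d[2]
def dep(cam,rc,D):
    i=camera_info(cam);T=np.linalg.inv(i["world_to_cam"]);r,c=map(int,map(round,rc));d=np.median([v for v in D[r-1:r+2,c-1:c+2].ravel() if v>0] or [0])
    return T[:3,:3]@(np.linalg.inv(i["mtx"])@[rc[1],rc[0],1]*d)+T[:3,3]
def proj(cam,p):
    i=camera_info(cam);q=i["mtx"]@(np.array(i["world_to_cam"])@[*p,1])[:3];return q[:2][::-1]/q[2]
def save(n,im,s=1): cv2.imwrite("pics/"+n,cv2.resize(im[...,::-1],None,fx=s,fy=s,interpolation=cv2.INTER_CUBIC))
E
python3 - <<'E'
from h import *
np.set_printoptions(precision=3,suppress=True)
a,da=camera("top");b,db=camera("side")
np.savez("first.npz",a=a,da=da,b=b,db=db)
save("top.png",a,1.5);save("side.png",b,1.5)
for c,D in(("top",da),("side",db)):
  T=np.linalg.inv(camera_info(c)["world_to_cam"]);print(c,T[:3,3],T[:3,2])
  for n in["crank_knob","wheel_axis","yellow_block","caddy","torch_mid","slide","glue_mid","filler_mid"]:
    for r in spot_point(c,n)[:3]:
      l=r["location"];print(n,np.round(l),round(r["conf"],2),dep(c,l,D) if 0<=l[0]<384 and 0<=l[1]<512 else "")
o=get_obs();print(o["clock"],o["tool_rot"],o["eef_pos"],o["grip_width"])
import workcell;print([k for k in dir(workcell) if "tip" in k.lower()])
E
```

```text
top [0.426 0.048 1.024] [ 0.082  0.004 -0.997]
crank_knob [158. 391.] 0.41 [ 0.588 -0.268  0.122]
wheel_axis [176. 388.] 0.72 [ 0.551 -0.271  0.089]
yellow_block [178. 310.] 0.8 [ 0.551 -0.085  0.056]
caddy [315. 138.] 0.87 [0.226 0.334 0.088]
caddy [197. 167.] 0.67 [0.508 0.275 0.061]
caddy [172. 390.] 0.67 [ 0.563 -0.282  0.07 ]
torch_mid [205. 188.] 0.46 [0.484 0.211 0.116]
slide [180. 302.] 0.78 [ 0.546 -0.066  0.056]
glue_mid [194. 157.] 0.64 [0.512 0.29  0.1  ]
filler_mid [137. 162.] 0.47 [ 0.676  0.304 -0.002]
side [0.32  0.777 0.622] [ 0.186 -0.785 -0.59 ]
crank_knob [124. 245.] 0.64 [ 0.604 -0.264  0.107]
crank_knob [237. 239.] 0.19 [0.491 0.236 0.089]
wheel_axis [122. 261.] 0.87 [ 0.6   -0.504 -0.   ]
yellow_block [171. 248.] 0.97 [ 0.545 -0.067  0.056]
caddy [342. 369.] 0.65 [0.227 0.429 0.091]
torch_mid [237. 241.] 0.79 [0.488 0.232 0.087]
slide [186. 244.] 0.66 [ 0.542 -0.007  0.045]
slide [162. 198.] 0.6 [ 0.726 -0.135  0.024]
glue_mid [264. 222.] 0.71 [0.505 0.313 0.083]
glue_mid [284. 223.] 0.5 [0.494 0.346 0.067]
glue_mid [163. 199.] 0.32 [ 0.723 -0.134  0.023]
filler_mid [292. 205.] 0.72 [0.516 0.382 0.081]
0.9 [ 0.155  0.988  0.    -0.   ] [0.153 0.476 0.245] 0.08552537240865545
['tip_reach']
```

View pics/top.png

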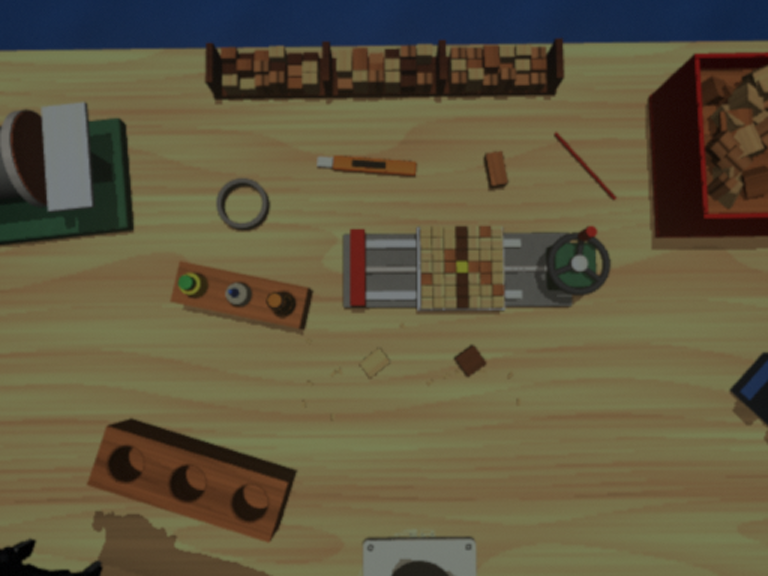

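View pics/side.png

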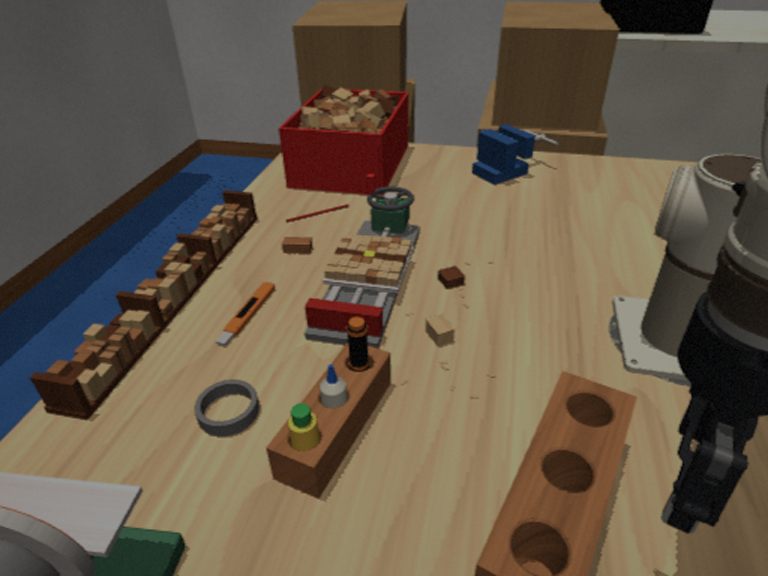

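The top view shows the slide: red stop at (358,268), mosaic with the yellow block at (462,267), and wheel at (578,264) with the red knob at (591,232). The small caddy is at (240,295), with the filler at (190,285), glue at (237,293) and torch at (280,302).

Look-alikes:
- **Caddy:** the big empty one at (190,480) could be mistaken for it.
- **Torch:** the orange knife at (365,165) is also orange and black.
- **Knob:** the red rod at (585,165) and the red bin at (720,140) are also red.

I choose the small caddy, the upright torch at (280,302) and the knob on the wheel's rim.

```bash
python3 - <<'E'
from h import *
import workcell
np.set_printoptions(precision=3,suppress=True)
print("tip",workcell.tip_reach() if callable(workcell.tip_reach) else workcell.tip_reach)
z=np.load("first.npz");a,da=z["a"],z["da"]
hsv=cv2.cvtColor(a,cv2.COLOR_RGB2HSV).astype(int);H,S,V=hsv[...,0],hsv[...,1],hsv[...,2]
def comp(m,box):
    r0,r1,c0,c1=box;k=np.zeros(m.shape,np.uint8);k[r0:r1,c0:c1]=m[r0:r1,c0:c1]
    n,l,s,c=cv2.connectedComponentsWithStats(k);j=1+np.argmax(s[1:,4]);p=np.argwhere(l==j);return p
red=((H<6)|(H>174))&(S>150)
def rep(n,p,zz): c=p.mean(0);print(n,c,len(p),ray("top",c,zz),"dep",dep("top",c,da),"bbox",p.min(0),p.max(0))
rep("knob",comp(red,(140,175,380,410)),.13)
p=comp(red,(140,215,225,250));rep("stop",p,.062);print(cv2.minAreaRect(p[:,::-1].astype(np.float32)))
rep("yellow",comp((H>22)&(H<34)&(S>170)&(V>110),(165,195,295,320)),.056)
rep("hub",comp((S<60)&(V>110),(165,190,375,400)),.09)
pts=[]
# caddy small top face by depth
i=camera_info("top");T=np.linalg.inv(i["world_to_cam"]);rr,cc=np.mgrid[:384,:512]
W=(np.linalg.inv(i["mtx"])@np.stack([cc,rr,np.ones_like(rr)]).reshape(3,-1)*da.ravel());W=(T[:3,:3]@W).T+T[:3,3];W=W.reshape(384,512,3)
m=(abs(W[...,2]-.065)<.006);p=comp(m,(165,230,105,215));q=W[p[:,0],p[:,1],:2].astype(np.float32);print("caddy",cv2.minAreaRect(q))
m=(abs(W[...,2]-.056)<.007);p=comp(m,(140,215,270,345));q=W[p[:,0],p[:,1],:2].astype(np.float32);print("carr",cv2.minAreaRect(q))
m=(abs(W[...,2]-.086)<.007);p=comp(m,(145,205,355,415));q=W[p[:,0],p[:,1],:2].astype(np.float32);print("wheel",cv2.minEnclosingCircle(q),cv2.minAreaRect(q))
w=W[165:230,170:215].reshape(-1,3);w=w[(w[:,2]>.125)];print("torch tail",w.mean(0),np.median(w,0),len(w),w[:,2].max())
b=W[20:160,425:512].reshape(-1,3);b=b[b[:,2]>.03];print("bin",b.min(0),b.max(0))
crop=a[130:220,110:420];save("crop1.png",crop,2.5)
for n in["caddy","torch_mid","wheel_axis"]:pass
E
```

```text
tip 0.014
knob [154.324 393.459] 37 [ 0.596 -0.271  0.13 ] dep [ 0.596 -0.271  0.129] bbox [151 390] [158 396]
stop [178.33  238.107] 467 [0.553 0.096 0.062] dep [0.553 0.096 0.06 ] bbox [153 234] [203 243]
((238.5, 178.0), (50.0, 9.0), 90.0)
yellow [178.211 308.   ] 19 [ 0.551 -0.08   0.056] dep [ 0.552 -0.08   0.055] bbox [176 305] [180 310]
hub [175. 386.] 69 [ 0.553 -0.265  0.09 ] dep [ 0.553 -0.265  0.09 ] bbox [171 382] [179 390]
caddy ((0.5097135901451111, 0.29480183124542236), (0.2214651256799698, 0.06993401050567627), 77.56657409667969)
carr ((0.5529671907424927, -0.0790206789970398), (0.13944876194000244, 0.13856492936611176), 89.33182525634766)
wheel ((0.5515533685684204, -0.26455244421958923), 0.05207100138068199) ((0.5524479746818542, -0.26331183314323425), (0.10060999542474747, 0.10163404792547226), 89.3362045288086)
torch tail [0.489 0.208 0.194] [0.492 0.219 0.137] 136 1.0241059291355934
bin [ 0.426 -0.607  0.03 ] [0.868 0.048 1.024]
```

View pics/crop1.png

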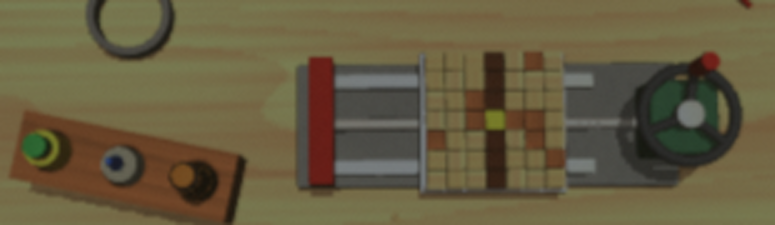

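Call:
{"op": "arm_command", "data": {"translation": [[-3,-2.6,0],[-6,-5.2,0],[-9,-7.8,0],[-12,-10.4,0],[-15,-13,0]], "turn": [0,0,0,0,0], "hand": [0,0,0,0,0]}}

```text
clock: 1.32
eef_pos: [0.2564, 0.3049, 0.2454]
tool_rot: [0.154, 0.988, 0.0, 0.0]
ft_force: [1.4, 0.3, -0.3]
grip_width: 0.0852
```

Call:
{"op": "arm_command", "data": {"translation": [[-3,-2.6,0],[-6,-5.2,0],[-9,-7.8,0],[-12,-10.4,0],[-15,-13,0]], "turn": [0,0,0,0,0], "hand": [0,0,0,0,0]}}

```text
clock: 1.73
eef_pos: [0.3596, 0.135, 0.2457]
tool_rot: [0.155, 0.988, 0.0, 0.001]
ft_force: [0.3, 0.8, 0.8]
grip_width: 0.0854
```

Call:
{"op": "arm_command", "data": {"translation": [[-3,-2.6,0],[-6,-5.2,0],[-9,-7.8,0],[-12,-10.4,0],[-15,-13,0]], "turn": [0.12,0.24,0.36,0.48,0.6], "hand": [0,0,0,0,0]}}

```text
clock: 2.15
eef_pos: [0.4628, -0.0349, 0.2456]
tool_rot: [0.443, 0.897, 0.0, 0.0]
ft_force: [0.5, 1.6, 1.0]
grip_width: 0.0853
```

```bash
cat >> h.py <<'E'
def go(p,yaw=None):
    o=get_obs();M=R.from_quat(o["tool_rot"]);m=M.as_matrix();d=m.T@(np.array(p)-o["eef_pos"])*100
    ty=np.degrees(np.arctan2(m[1,1],m[0,1]))
    print("t",round(o["clock"],2),"tcp",np.round(o["eef_pos"],4),"tooly",round(ty,1),"d_cm",np.round(d,2),"turn",None if yaw is None else round(np.radians(ty-yaw),3),"F",np.round(o["ft_force"],1),"w",round(o["grip_width"],4),"q",np.round(o["joint_pos"],2))
E
python3 - <<'E'
from h import *
go((.596,-.271,.2),0)
z=np.load("first.npz");da=z["da"]
for rc in[(100,440),(50,475),(130,470),(140,500),(60,468),(120,434)]: print(rc,np.round(dep("top",rc,da),3))
E
```

```text
t 2.15 tcp [ 0.4628 -0.0349  0.2456] tooly 37.4 d_cm [-26.84  -3.78   4.56] turn 0.654 F [0.5 1.6 1. ] w 0.0853 q [-0.08  0.17 -0.08  1.32  0.    0.84]
(100, 440) [ 0.755 -0.432  0.037]
(50, 475) [ 0.847 -0.478  0.126]
(130, 470) [ 0.644 -0.437  0.159]
(140, 500) [ 0.628 -0.525  0.125]
(60, 468) [ 0.821 -0.458  0.13 ]
(120, 434) [ 0.713 -0.431 -0.001]
```

Call:
{"op": "arm_command", "data": {"translation": [[-3.8,-0.5,0],[-7.6,-1,0],[-11.4,-1.5,0],[-15.2,-2,0],[-19,-2.5,0]], "turn": [0.12,0.24,0.36,0.48,0.6], "hand": [0,0,0,0,0]}}

```text
clock: 2.57
eef_pos: [0.5594, -0.2002, 0.2452]
tool_rot: [0.688, 0.726, 0.0, 0.0]
ft_force: [0.8, 0.9, 1.4]
grip_width: 0.0859
```

```bash
python3 - <<'E'
from h import *
go((.596,-.271,.2),0)
E
```

```text
t 2.57 tcp [ 0.5594 -0.2002  0.2452] tooly 3.1 d_cm [-7.26  3.27  4.52] turn 0.054 F [0.8 0.9 1.4] w 0.0859 q [-0.34  0.43  0.28  1.42  0.    1.17]
```

Call:
{"op": "arm_command", "data": {"translation": [[-3.6,1.6,0],[-7.3,3.3,0],[-7.3,3.3,3],[-7.3,3.3,6.5],[-7.3,3.3,10]], "turn": [0.054,0.054,0.054,0.054,0.054], "hand": [0,0,0,0,0]}}

```text
clock: 2.98
eef_pos: [0.5973, -0.2709, 0.1445]
tool_rot: [0.706, 0.709, 0.001, 0.001]
ft_force: [0.7, 0.4, -0.7]
grip_width: 0.0849
```

```bash
python3 - <<'E'
from h import *
a,D=camera("side");save("s2.png",a[60:200,160:340],4)
go((.596,-.271,.107),0)
E
```

```text
t 3.03 tcp [ 0.592  -0.268   0.1348] tooly 0.3 d_cm [-0.32  0.44  2.77] turn 0.005 F [-2.9  0.3 -5.8] w 0.0849 q [-0.43  0.61  0.28  1.25  0.    1.14]
```

View pics/s2.png

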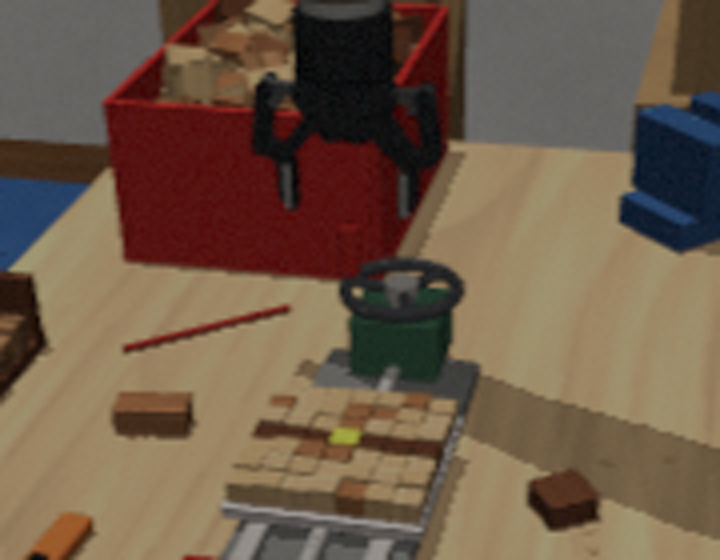

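Call:
{"op": "arm_command", "data": {"translation": [[0,0,0],[0,0,0]], "turn": [0,0], "hand": [0,0]}}

```text
clock: 3.2
eef_pos: [0.5962, -0.2692, 0.1459]
tool_rot: [0.705, 0.709, -0.0, -0.0]
ft_force: [0.1, -0.1, 0.9]
grip_width: 0.0855
```

```bash
python3 - <<'E'
from h import *
go((.596,-.271,.107),0)
E
```

```text
t 3.2 tcp [ 0.5962 -0.2692  0.1459] tooly 0.3 d_cm [-0.18 -0.02  3.89] turn 0.006 F [ 0.1 -0.1  0.9] w 0.0855 q [-0.42  0.6   0.29  1.26 -0.    1.14]
```

Call:
{"op": "arm_command", "data": {"translation": [[-0.1,0,2],[-0.2,0,3.8],[-0.2,0,3.8],[-0.2,0,3.8],[-0.2,0,3.8]], "turn": [0,0,0,0,0], "hand": [0,0,0,1,1]}}

```text
clock: 3.62
eef_pos: [0.5978, -0.2717, 0.1105]
tool_rot: [0.705, 0.709, 0.001, 0.002]
ft_force: [-0.0, 0.4, 0.8]
grip_width: 0.0634
```

Call:
{"op": "arm_command", "data": {"translation": [[0,0,0],[0,0,0],[0,0,0],[0,0,0],[0,0,0]], "turn": [0,0,0,0,0], "hand": [1,1,1,1,1]}}

```text
clock: 4.03
eef_pos: [0.5979, -0.2715, 0.1087]
tool_rot: [0.705, 0.709, 0.001, 0.002]
ft_force: [3.6, -0.0, 2.5]
grip_width: 0.0163
```

```bash
python3 - <<'E'
from h import *
go((.596,-.271,.107),0)
E
```

```text
t 4.03 tcp [ 0.5979 -0.2715  0.1087] tooly 0.4 d_cm [ 0.05 -0.19  0.17] turn 0.006 F [ 3.6 -0.   2.5] w 0.0163 q [-0.43  0.63  0.24  1.18  0.    1.14]
```

```bash
python3 - <<'E'
import numpy as np
for s in (-8,-108,-208,-308,-408,-508):
    print(s,[[round(4.5*float(np.sin(np.radians(s-k))-np.sin(np.radians(s))),1),round(4.5*float(np.cos(np.radians(s-k))-np.cos(np.radians(s))),1),0] for k in(20,40,60,80,100)])
E
```

```text
-8 [[-1.5, -0.5, 0], [-2.7, -1.4, 0], [-3.5, -2.8, 0], [-3.9, -4.3, 0], [-3.7, -5.8, 0]]
-108 [[0.7, -1.4, 0], [1.9, -2.4, 0], [3.3, -3.0, 0], [4.9, -3.1, 0], [6.4, -2.6, 0]]
-208 [[1.2, 1.0, 0], [2.1, 2.3, 0], [2.4, 3.8, 0], [2.2, 5.4, 0], [1.4, 6.7, 0]]
-308 [[-1.2, 1.0, 0], [-2.6, 1.6, 0], [-4.2, 1.7, 0], [-5.7, 1.2, 0], [-6.9, 0.2, 0]]
-408 [[-0.8, -1.3, 0], [-1.2, -2.9, 0], [-0.9, -4.4, 0], [-0.2, -5.8, 0], [1.0, -6.8, 0]]
-508 [[1.4, -0.6, 0], [3.0, -0.6, 0], [4.5, -0.2, 0], [5.7, 0.8, 0], [6.6, 2.1, 0]]
```

Call:
{"op": "arm_command", "data": {"translation": [[-1.5,-0.5,0],[-2.7,-1.4,0],[-3.5,-2.8,0],[-3.9,-4.3,0],[-3.7,-5.8,0]], "turn": [0,0,0,0,0], "hand": [1,1,1,1,1]}}

```text
clock: 4.45
eef_pos: [0.5396, -0.3075, 0.1086]
tool_rot: [0.705, 0.709, 0.003, 0.0]
ft_force: [6.8, 9.5, 6.3]
grip_width: 0.0165
```

```bash
python3 - <<'E'
from h import *
go((.552-.0139,-.265-.0428,.108),0)
E
```

```text
t 4.45 tcp [ 0.5396 -0.3075  0.1086] tooly 0.4 d_cm [-0.03 -0.16  0.06] turn 0.007 F [6.8 9.5 6.3] w 0.0165 q [-0.52  0.56  0.12  1.13  0.01  1.04]
```

Works smoothly; continuing.

Call:
{"op": "arm_command", "data": {"translation": [[0.7,-1.4,0],[1.9,-2.4,0],[3.3,-3.0,0],[4.9,-3.1,0],[6.4,-2.6,0]], "turn": [0,0,0,0,0], "hand": [1,1,1,1,1]}}

```text
clock: 4.87
eef_pos: [0.5122, -0.2463, 0.1087]
tool_rot: [0.706, 0.709, -0.001, 0.002]
ft_force: [3.5, -5.2, 1.3]
grip_width: 0.0166
```

Call:
{"op": "arm_command", "data": {"translation": [[1.2,1.0,0],[2.1,2.3,0],[2.4,3.8,0],[2.2,5.4,0],[1.4,6.7,0]], "turn": [0,0,0,0,0], "hand": [1,1,1,1,1]}}

```text
clock: 5.28
eef_pos: [0.5793, -0.2276, 0.1087]
tool_rot: [0.704, 0.71, 0.002, -0.001]
ft_force: [-0.1, 6.1, 7.9]
grip_width: 0.0165
```

```bash
python3 - <<'E'
from h import *
go((.552+.0277,-.265+.0355,.108),0)
E
```

```text
t 5.28 tcp [ 0.5793 -0.2276  0.1087] tooly 0.5 d_cm [-0.19  0.04  0.07] turn 0.009 F [-0.1  6.1  7.9] w 0.0165 q [-0.38  0.57  0.13  1.14  0.    1.19]
```

Call:
{"op": "arm_command", "data": {"translation": [[-1.2,1.0,0],[-2.6,1.6,0],[-4.2,1.7,0],[-5.7,1.2,0],[-6.9,0.2,0]], "turn": [0,0,0,0,0], "hand": [1,1,1,1,1]}}

```text
clock: 5.7
eef_pos: [0.5825, -0.299, 0.1086]
tool_rot: [0.704, 0.71, 0.001, 0.0]
ft_force: [-2.0, 7.3, 9.9]
grip_width: 0.0164
```

Call:
{"op": "arm_command", "data": {"translation": [[-0.8,-1.3,0],[-1.2,-2.9,0],[-0.9,-4.4,0],[-0.2,-5.8,0],[1.0,-6.8,0]], "turn": [0,0,0,0,0], "hand": [1,1,1,1,1]}}

```text
clock: 6.12
eef_pos: [0.5156, -0.2893, 0.1087]
tool_rot: [0.705, 0.709, 0.003, 0.002]
ft_force: [11.6, 3.3, -0.2]
grip_width: 0.0165
```

```bash
cat > car.py <<'E'
from h import *
a,D=camera("top");go((.552,-.265,.108),0)
hsv=cv2.cvtColor(a,cv2.COLOR_RGB2HSV).astype(int)
m=(hsv[...,0]>22)&(hsv[...,0]<34)&(hsv[...,1]>170)&(hsv[...,2]>110);m[:165]=0;m[195:]=0;m[:,:240]=0;m[:,330:]=0
p=np.argwhere(m);print("yellow",len(p),np.round(ray("top",p.mean(0),.056),4))
i=camera_info("top");T=np.linalg.inv(i["world_to_cam"]);rr,cc=np.mgrid[160:200,230:345]
W=(np.linalg.inv(i["mtx"])@np.stack([cc,rr,np.ones_like(rr)]).reshape(3,-1)*D[160:200,230:345].ravel());W=(T[:3,:3]@W).T+T[:3,3]
# height profile along y near stop
for y in np.arange(.05,.1,.004):
    k=abs(W[:,1]-y)<.002;print(round(y,3),np.round(np.percentile(W[k,2],[10,50,90]),3) if k.any() else "")
E
python3 car.py
```

```text
t 6.17 tcp [ 0.5141 -0.2866  0.1087] tooly 0.4 d_cm [2.13 3.81 0.1 ] turn 0.008 F [5.9 7.1 3.2] w 0.0164 q [-0.51  0.5   0.02  1.09  0.01  1.05]
yellow 4 [0.5531 0.0063 0.056 ]
0.05 [0.052 0.055 1.024]
0.054 [0.034 0.038 0.057]
0.058 [0.05  0.053 0.056]
0.062 [0.051 0.054 0.056]
0.066 [0.049 0.052 0.056]
0.07 [0.05  0.053 0.056]
0.074 [0.033 0.035 0.037]
0.078 [0.017 0.034 0.037]
0.082 [0.013 0.016 0.026]
0.086 [0.023 0.044 0.062]
0.09 [0.059 0.061 0.063]
0.094 [0.059 0.061 0.063]
0.098 [0.059 0.061 0.063]
```

Call:
{"op": "arm_command", "data": {"translation": [[0.7,-0.4,0],[1.4,-0.6,0],[2.2,-0.7,0],[2.6,-0.7,0],[2.6,-0.7,0]], "turn": [0,0,0,0,0], "hand": [1,1,1,1,1]}}

```text
clock: 6.58
eef_pos: [0.5084, -0.2639, 0.1087]
tool_rot: [0.705, 0.71, 0.001, 0.002]
ft_force: [5.8, 1.3, 1.7]
grip_width: 0.0165
```

Call:
{"op": "arm_command", "data": {"translation": [[0.3,0,0],[0.3,0,0]], "turn": [0,0], "hand": [1,1]}}

```text
clock: 6.75
eef_pos: [0.5085, -0.2618, 0.1087]
tool_rot: [0.705, 0.709, 0.001, 0.003]
ft_force: [5.3, -1.2, 2.3]
grip_width: 0.0164
```

Call:
{"op": "arm_command", "data": {"translation": [[0.3,0.1,0],[0.3,0.1,0]], "turn": [0,0], "hand": [1,1]}}

```text
clock: 6.92
eef_pos: [0.5085, -0.2613, 0.1087]
tool_rot: [0.706, 0.709, -0.002, 0.004]
ft_force: [3.6, -8.7, 2.1]
grip_width: 0.0164
```

```bash
python3 car.py
```

```text
t 6.97 tcp [ 0.5085 -0.2614  0.1087] tooly 0.2 d_cm [-0.38  4.34  0.09] turn 0.004 F [ 2.9 -7.6  1. ] w 0.0167 q [-0.47  0.47 -0.03  1.06 -0.01  1.09]
yellow 3 [0.5565 0.0056 0.056 ]
0.05 [0.051 0.055 1.024]
0.054 [0.053 0.055 0.058]
0.058 [0.052 0.054 0.056]
0.062 [0.051 0.054 0.056]
0.066 [0.049 0.053 0.056]
0.07 [0.05  0.053 0.055]
0.074 [0.05  0.053 0.056]
0.078 [0.05  0.053 0.055]
0.082 [0.034 0.036 0.037]
0.086 [0.033 0.048 0.062]
0.09 [0.058 0.061 0.063]
0.094 [0.06  0.061 0.063]
0.098 [0.059 0.061 0.062]
```

Call:
{"op": "arm_command", "data": {"translation": [[0.3,0,0],[0.3,0,0],[0.3,0,0]], "turn": [0,0,0], "hand": [1,1,1]}}

```text
clock: 7.22
eef_pos: [0.5086, -0.2609, 0.1088]
tool_rot: [0.706, 0.708, -0.003, 0.006]
ft_force: [3.3, -13.6, -1.9]
grip_width: 0.0166
```

```bash
python3 - <<'E'
from h import *
a,D=camera("top");save("t3.png",a[140:215,200:430],3.4);go((.552,-.265,.108),0)
E
```

```text
t 7.27 tcp [ 0.5085 -0.2609  0.1087] tooly 0.1 d_cm [-0.41  4.34  0.09] turn 0.002 F [  2.7 -14.   -0.5] w 0.0163 q [-0.47  0.47 -0.04  1.06 -0.01  1.1 ]
```

View pics/t3.png

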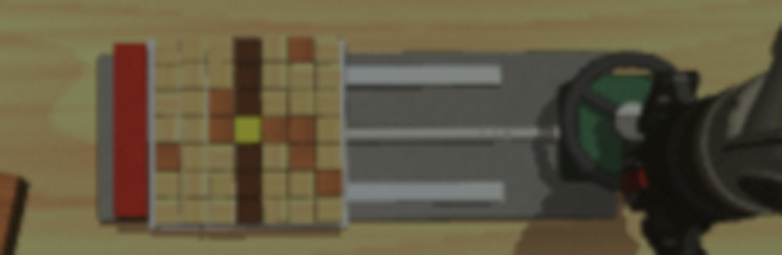

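Call:
{"op": "arm_command", "data": {"translation": [[-0.5,0,0],[-0.5,0,0],[-0.5,0,0],[-0.5,0,0],[-0.5,0,0]], "turn": [0,0,0,0,0], "hand": [1,0,0,0,0]}}

```text
clock: 7.68
eef_pos: [0.5061, -0.2591, 0.1066]
tool_rot: [0.705, 0.709, -0.0, -0.001]
ft_force: [-0.9, -0.2, 0.0]
grip_width: 0.0642
```

Call:
{"op": "arm_command", "data": {"translation": [[0,0,0],[0,0,-2],[0,0,-5],[0,0,-9],[0,0,-13]], "turn": [0,0,0,0,0], "hand": [0,0,0,0,0]}}

```text
clock: 8.1
eef_pos: [0.506, -0.2588, 0.2375]
tool_rot: [0.705, 0.709, -0.001, -0.002]
ft_force: [1.3, -0.5, -0.2]
grip_width: 0.085
```

Call:
{"op": "arm_command", "data": {"translation": [[4,0,-1],[8,0,-2],[12,0,-2],[16,0,-2],[20,0,-2]], "turn": [0,0,0,0,0], "hand": [0,0,0,0,0]}}

```text
clock: 8.52
eef_pos: [0.5054, -0.0579, 0.2576]
tool_rot: [0.705, 0.709, 0.0, 0.0]
ft_force: [0.6, 0.4, 0.3]
grip_width: 0.0855
```

```bash
python3 car.py | head -2; python3 - <<'E'
from h import *
go((.4935,.2205,.2),-12.4)
E
```

```text
t 8.57 tcp [ 0.505  -0.0509  0.2575] tooly 0.8 d_cm [-21.56   4.41  14.83] turn 0.014 F [-1.   3.5  0.1] w 0.0854 q [-0.1   0.25  0.05  1.37  0.01  1.45]
yellow 18 [0.5557 0.0094 0.056 ]
t 8.57 tcp [ 0.505  -0.0509  0.2575] tooly 0.8 d_cm [27.12 -0.78  5.91] turn 0.23 F [-1.   3.5  0.1] w 0.0854 q [-0.1   0.25  0.05  1.37  0.01  1.45]
```

Call:
{"op": "arm_command", "data": {"translation": [[4,0,0],[8,-0.2,0],[12,-0.4,0],[16,-0.6,0],[20,-0.8,0]], "turn": [0.08,0.16,0.22,0.22,0.22], "hand": [0,0,0,0,0]}}

```text
clock: 8.98
eef_pos: [0.4959, 0.1419, 0.2573]
tool_rot: [0.779, 0.628, -0.0, 0.0]
ft_force: [0.7, -0.1, -1.2]
grip_width: 0.0853
```

Call:
{"op": "arm_command", "data": {"translation": [[0,0,0]], "turn": [0], "hand": [0]}}

```text
clock: 9.07
eef_pos: [0.4957, 0.1466, 0.257]
tool_rot: [0.776, 0.631, 0.001, -0.001]
ft_force: [0.4, -0.7, 0.1]
grip_width: 0.0853
```

```bash
python3 - <<'E'
from h import *
go((.4935,.2205,.2),-12.4)
E
```

```text
t 9.07 tcp [0.4957 0.1466 0.257 ] tooly -11.7 d_cm [ 7.18 -1.71  5.72] turn 0.011 F [ 0.4 -0.7  0.1] w 0.0853 q [0.29 0.27 0.07 1.37 0.   2.06]
```

Call:
{"op": "arm_command", "data": {"translation": [[3.6,-0.8,2],[7.4,-1.8,4],[7.4,-1.8,4],[7.4,-1.8,4],[7.4,-1.8,4]], "turn": [0,0,0,0,0], "hand": [0,0,0,0,0]}}

```text
clock: 9.48
eef_pos: [0.4945, 0.2159, 0.2171]
tool_rot: [0.778, 0.628, -0.001, 0.0]
ft_force: [0.8, -0.4, 0.9]
grip_width: 0.0855
```

```bash
python3 - <<'E'
from h import *
a,D=camera("side");save("s4.png",a[140:330,150:330],3.1)
go((.4935,.2205,.1),-12.4)
E
```

```text
t 9.53 tcp [0.495  0.2155 0.2177] tooly -12.3 d_cm [ 0.46 -0.26 11.77] turn 0.002 F [0.7 0.5 0.3] w 0.0854 q [ 0.41  0.33  0.06  1.3  -0.    2.2 ]
```

View pics/s4.png

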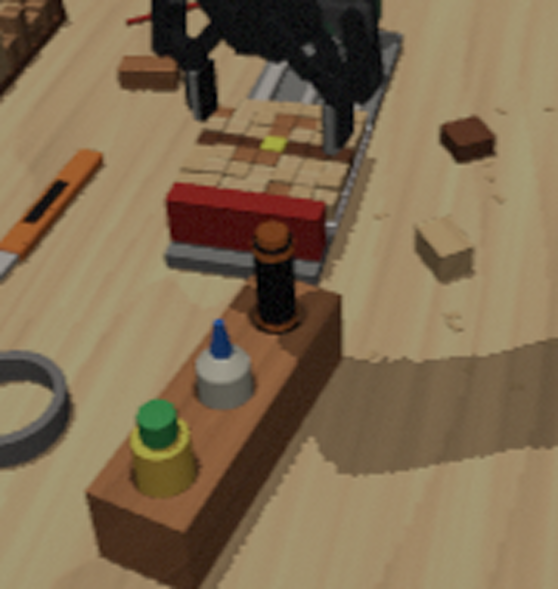

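The torch is at (273,280), between the open jaws at (200,95) and (338,125), and clear of the glue at (220,370). Descending.

Call:
{"op": "arm_command", "data": {"translation": [[0.5,-0.2,3],[0.5,-0.2,6],[0.5,-0.2,9],[0.5,-0.2,11.7],[0.5,-0.2,11.7]], "turn": [0,0,0,0,0], "hand": [0,0,0,0,0]}}

```text
clock: 9.95
eef_pos: [0.4909, 0.2185, 0.0959]
tool_rot: [0.779, 0.627, -0.004, -0.001]
ft_force: [-1.4, -1.1, -0.5]
grip_width: 0.0855
```

Call:
{"op": "arm_command", "data": {"translation": [[0,0,0],[0,0,0],[0,0,0],[0,0,0],[0,0,0]], "turn": [0,0,0,0,0], "hand": [1,1,1,1,1]}}

```text
clock: 10.37
eef_pos: [0.495, 0.2221, 0.1022]
tool_rot: [0.779, 0.627, 0.002, 0.0]
ft_force: [-5.6, -0.3, 20.5]
grip_width: 0.0264
```

Call:
{"op": "arm_command", "data": {"translation": [[0,0,0],[0,0,0],[0,0,0]], "turn": [0,0,0], "hand": [1,1,1]}}

```text
clock: 10.62
eef_pos: [0.4951, 0.2222, 0.1023]
tool_rot: [0.779, 0.628, 0.002, 0.001]
ft_force: [-1.0, -0.3, 5.5]
grip_width: 0.026
```

```bash
python3 - <<'E'
from h import *
go((.4935,.2205,.1),-12.4)
E
```

```text
t 10.62 tcp [0.4951 0.2222 0.1023] tooly -12.3 d_cm [-0.2  -0.12  0.23] turn 0.003 F [-1.  -0.3  5.5] w 0.026 q [ 0.42  0.42 -0.12  1.02 -0.    2.21]
```

Call:
{"op": "arm_command", "data": {"translation": [[0,0,-1.5],[0,0,-3.5],[0,0,-6],[0,0,-8],[0,0,-8]], "turn": [0,0,0,0,0], "hand": [1,1,1,1,1]}}

```text
clock: 11.03
eef_pos: [0.4963, 0.2229, 0.1849]
tool_rot: [0.778, 0.628, 0.004, 0.001]
ft_force: [1.3, 1.3, -0.8]
grip_width: 0.0259
```

Call:
{"op": "arm_command", "data": {"translation": [[-2,0,0],[-4,0,0],[-6,0,0],[-6,0,0],[-6,0,0]], "turn": [0,0,0,0,0], "hand": [1,1,1,1,1]}}

```text
clock: 11.45
eef_pos: [0.4804, 0.1622, 0.1794]
tool_rot: [0.779, 0.627, -0.001, -0.0]
ft_force: [0.1, 0.8, -2.5]
grip_width: 0.0261
```

```bash
python3 - <<'E'
from h import *
a,D=camera("side");save("s5.png",a[100:330,130:350],2.6)
go((.481,.163,.11),-12.4)
E
```

```text
t 11.5 tcp [0.4808 0.1629 0.1796] tooly -12.3 d_cm [0.01 0.02 6.96] turn 0.002 F [ 0.4  0.4 -2.1] w 0.026 q [ 0.33  0.29 -0.1   1.18  0.    2.11]
```

View pics/s5.png

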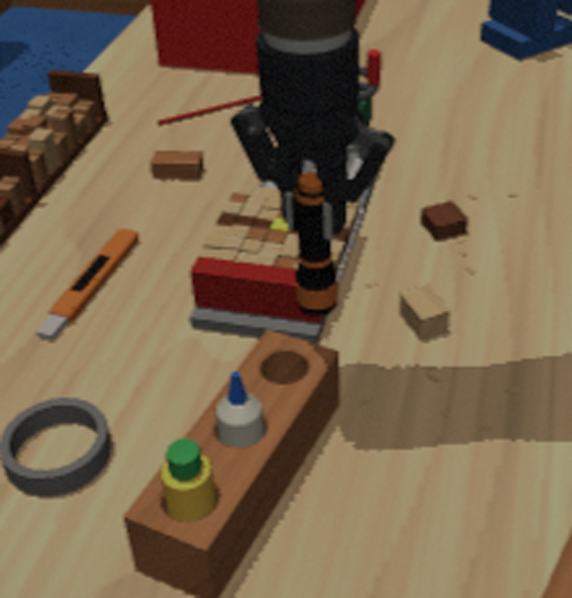

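The torch hangs upright in the jaws, lens end at (318,295), just past the caddy's end face at (305,340). The interface only allows turns about the vertical tool axis. So I'll tilt the torch in the grip by drawing its barrel over the fixed caddy's end edge.

Call:
{"op": "arm_command", "data": {"translation": [[0,0,2.5],[0,0,5],[0,0,6.9],[0,0,6.9],[0,0,6.9]], "turn": [0,0,0,0,0], "hand": [1,1,1,1,1]}}

```text
clock: 11.92
eef_pos: [0.4802, 0.1634, 0.1102]
tool_rot: [0.778, 0.628, -0.001, -0.001]
ft_force: [-0.2, 0.7, -1.6]
grip_width: 0.0264
```

Call:
{"op": "arm_command", "data": {"translation": [[0.5,0,0],[1,0,0],[1.5,0,0],[2,0,0],[2,0,0]], "turn": [0,0,0,0,0], "hand": [1,1,1,1,1]}}

```text
clock: 12.33
eef_pos: [0.4858, 0.1814, 0.1126]
tool_rot: [0.779, 0.627, -0.001, 0.002]
ft_force: [-0.6, -7.1, 0.8]
grip_width: 0.026
```

```bash
python3 - <<'E'
from h import *
go((.493,.217,.11),-12.4)
E
```

```text
t 12.33 tcp [0.4858 0.1814 0.1126] tooly -12.3 d_cm [ 3.63 -0.06  0.24] turn 0.002 F [-0.6 -7.1  0.8] w 0.026 q [ 0.36  0.37 -0.17  1.03 -0.01  2.15]
```

Call:
{"op": "arm_command", "data": {"translation": [[0.5,0,0],[1,0,0],[1.5,0,0],[2,0,0],[2,0,0]], "turn": [0,0,0,0,0], "hand": [1,1,1,1,1]}}

```text
clock: 12.75
eef_pos: [0.4897, 0.2003, 0.1117]
tool_rot: [0.779, 0.627, -0.002, 0.003]
ft_force: [-1.1, -7.1, -2.6]
grip_width: 0.026
```

```bash
python3 - <<'E'
from h import *
a,D=camera("side");save("s6.png",a[130:300,170:330],3.5)
go((.493,.217,.11),-12.4)
E
```

```text
t 12.8 tcp [0.4896 0.2002 0.1118] tooly -12.3 d_cm [ 1.72 -0.03  0.17] turn 0.002 F [-1.3 -7.2 -3.9] w 0.0261 q [ 0.39  0.39 -0.14  1.04 -0.01  2.18]
```

View pics/s6.png

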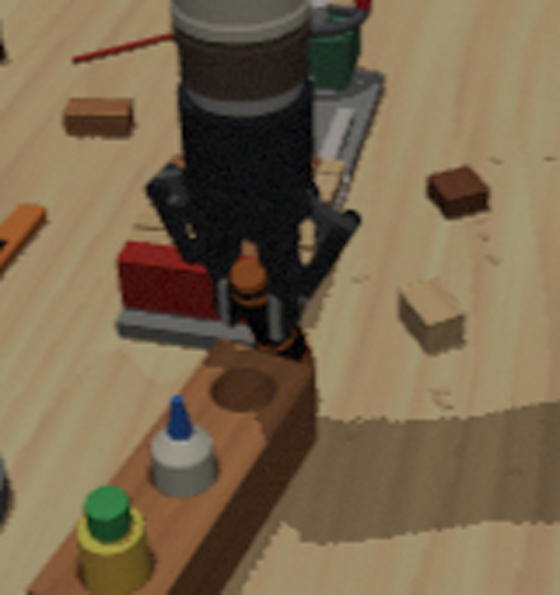

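It is tilting as planned: tail button at (248,278), head past the edge at (285,340). Continuing the drag.

Call:
{"op": "arm_command", "data": {"translation": [[0.5,0,0],[1,0,0],[1.5,0,0],[1.9,0,0],[1.9,0,0]], "turn": [0,0,0,0,0], "hand": [1,1,1,1,1]}}

```text
clock: 13.22
eef_pos: [0.4926, 0.2181, 0.1113]
tool_rot: [0.779, 0.627, -0.003, 0.002]
ft_force: [-2.5, -9.1, -0.8]
grip_width: 0.0258
```

Call:
{"op": "arm_command", "data": {"translation": [[0,0,-2],[0,0,-5],[0,0,-8],[0,0,-12],[0,0,-12]], "turn": [0,0,0,0,0], "hand": [1,1,1,1,1]}}

```text
clock: 13.63
eef_pos: [0.4982, 0.2234, 0.2415]
tool_rot: [0.778, 0.628, 0.009, 0.002]
ft_force: [1.4, 0.2, -0.3]
grip_width: 0.0261
```

```bash
cat > torch.py <<'E'
from h import *
import sys
go((.5,.16,.2),-12.4)
o=get_obs();g=np.array(o["eef_pos"])+[0,0,.005]
for c in("side","top"):
    a,D=camera(c)
    for n in("torch_mid","torch_lens"):
        print(c,n,[(np.round(r["location"]).tolist(),round(r["conf"],2)) for r in spot_point(c,n)[:2]])
    hsv=cv2.cvtColor(a,cv2.COLOR_RGB2HSV).astype(int)
    k=((hsv[...,0]>=3)&(hsv[...,0]<16)&(hsv[...,1]>150)).astype(np.uint8)
    n,l,s,ce=cv2.connectedComponentsWithStats(k)
    for j in range(1,n):
        if s[j,4]<8: continue
        p=np.argwhere(l==j);w=np.array([dep(c,q,D) for q in p]);w=w[np.linalg.norm(w-g,axis=1)<.14]
        if len(w)>6:
            m=np.median(w,0)
            if m[2]>.09: print(c,"orange",np.round(ce[j][::-1]),s[j,4],np.round(m,4),"rel",np.round(m-g,4),"rel min/max",np.round(w.min(0)-g,3),np.round(w.max(0)-g,3))
    if c==sys.argv[2]:
        r,cc=map(int,proj(c,g));r=max(r,75);cc=min(max(cc,90),420);save(sys.argv[1],a[r-75:r+95,cc-90:cc+90],3.4);print("crop origin",r-75,cc-90)
E
python3 torch.py s7.png side
```

```text
t 13.63 tcp [0.4982 0.2234 0.2415] tooly -12.2 d_cm [-6.2   1.46  4.11] turn 0.003 F [ 1.4  0.2 -0.3] w 0.0261 q [0.42 0.32 0.1  1.34 0.   2.21]
side torch_mid [([177.0, 238.0], 0.92)]
side torch_lens [([188.0, 249.0], 0.93), ([290.0, 206.0], 0.61)]
side orange [164. 230.] 161 [0.4985 0.237  0.2728] rel [0.0003 0.0137 0.0263] rel min/max [-0.012 -0.002  0.001] [0.015 0.02  0.037]Traceback (most recent call last):
  File "torch.py", line 14, in <module>
    p=np.argwhere(l==j);w=np.array([dep(c,q,D) for q in p]);w=w[np.linalg.norm(w-g,axis=1)<.14]
                                    ~~~^^^^^^^
  File "h.py", line 8, in dep
    i=camera_info(cam);T=np.linalg.inv(i["world_to_cam"]);r,c=map(int,map(round,rc));d=np.median([v for v in D[r-1:r+2,c-1:c+2].ravel() if v>0] or [0])
ValueError: time passes only in moves, steps and waits
```

Call:
{"op": "arm_command", "data": {"translation": [[-4,-0.8,0],[-8,-1.6,0],[-12,-2.4,0],[-16,-3.2,0],[-20,-4,0]], "turn": [-0.12,-0.24,-0.36,-0.48,-0.6], "hand": [1,1,1,1,1]}}

```text
clock: 14.2
eef_pos: [0.4131, 0.0391, 0.2298]
tool_rot: [0.564, 0.826, -0.001, -0.001]
ft_force: [-0.1, -0.9, -2.8]
grip_width: 0.0261
```

Call:
{"op": "arm_command", "data": {"translation": [[0,0,0],[0,0,0],[0,0,0],[0,0,0],[0,0,0]], "turn": [-0.12,-0.24,-0.36,-0.48,-0.6], "hand": [1,1,1,1,1]}}

```text
clock: 14.62
eef_pos: [0.4142, 0.0403, 0.23]
tool_rot: [0.295, 0.955, -0.0, -0.001]
ft_force: [-1.0, -0.7, -2.8]
grip_width: 0.0263
```

Call:
{"op": "arm_command", "data": {"translation": [[0,0,0],[0,0,0],[0,0,0],[0,0,0],[0,0,0]], "turn": [-0.12,-0.24,-0.36,-0.48,-0.58], "hand": [1,1,1,1,1]}}

```text
clock: 15.03
eef_pos: [0.4142, 0.0405, 0.2299]
tool_rot: [0.009, 1.0, -0.0, -0.002]
ft_force: [0.4, 1.0, -1.2]
grip_width: 0.026
```

Call:
{"op": "arm_command", "data": {"translation": [[0,0,0],[0,0,0],[0,0,0]], "turn": [0,0,0], "hand": [1,1,1]}}

```text
clock: 15.28
eef_pos: [0.4148, 0.0404, 0.2307]
tool_rot: [0.013, 1.0, -0.0, -0.001]
ft_force: [-0.6, -0.4, -2.4]
grip_width: 0.0263
```

```bash
sed -i '3a import functools\ncamera_info=functools.lru_cache(None)(camera_info)' h.py; sed -i 's/go((.5,.16,.2),-12.4)/go((.402,.0095,.203),90)/' torch.py; python3 torch.py s7.png side
```

```text
t 15.28 tcp [0.4148 0.0404 0.2307] tooly 88.5 d_cm [ 1.19 -3.12  2.77] turn -0.027 F [-0.6 -0.4 -2.4] w 0.0263 q [ 0.1   0.09 -0.22  1.27  0.    0.12]
side torch_mid [([142.0, 278.0], 0.9)]
side torch_lens [([163.0, 262.0], 0.94)]
side orange [128. 296.] 36 [0.4014 0.0455 0.2603] rel [-0.0134  0.0051  0.0246] rel min/max [-0.019 -0.019  0.012] [-0.01   0.024  0.045]
side orange [149. 274.] 41 [0.4515 0.0512 0.2035] rel [ 0.0367  0.0108 -0.0321] rel min/max [ 0.023  0.002 -0.043] [ 0.046  0.014 -0.021]
side orange [159. 265.] 124 [0.4722 0.0546 0.1761] rel [ 0.0574  0.0142 -0.0596] rel min/max [ 0.037  0.002 -0.079] [ 0.072  0.018 -0.041]
crop origin 61 199
top torch_mid []
top torch_lens []
```

View pics/s7.png

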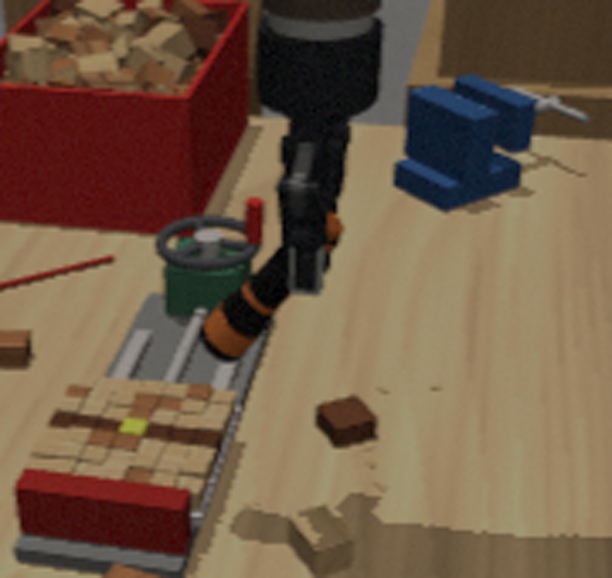

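```bash
cat > ax.py <<'E'
from h import *
a,D=camera("side");o=get_obs();g=np.array(o["eef_pos"])+[0,0,.005]
i=camera_info("side");T=np.linalg.inv(i["world_to_cam"]);m=R.from_quat(o["tool_rot"]).as_matrix();n=m[:,1]
def pl(rc):
    d=T[:3,:3]@np.linalg.inv(i["mtx"])@[rc[1],rc[0],1];s=T[:3,3];return s+d*(n@(g-s))/(n@d)
out={}
for k in("torch_mid","torch_lens"):
    r=spot_point("side",k)[0];out[k]=pl(r["location"]);print(k,round(r["conf"],2),np.round(out[k]-g,4))
# orange head+ring pixels, mapped on the torch plane
hsv=cv2.cvtColor(a,cv2.COLOR_RGB2HSV).astype(int);k=(hsv[...,0]>=3)&(hsv[...,0]<16)&(hsv[...,1]>150)
P=np.array([pl(q) for q in np.argwhere(k)]);r=P-g;u=-m[:,0];r2=np.c_[r@u,r[:,2]]
f=(np.hypot(*r2.T)<.115);r2=r2[f];hd=r2[r2[:,1]<-.01];tl=r2[(r2[:,1]>.005)&(np.hypot(*r2.T)<.05)]
print("head n",len(hd),hd.mean(0).round(4),"tail",len(tl),tl.mean(0).round(4))
v=hd.mean(0)-tl.mean(0);v/=np.hypot(*v);print("tilt tail-head",np.degrees(np.arctan2(v[0],-v[1])))
s=hd@v;print("lens dist from grasp along",np.percentile(s,[2,50,98]).round(4),"perp",(hd@[v[1],-v[0]]).mean().round(4),np.ptp(hd@[v[1],-v[0]]))
d=out["torch_lens"]-out["torch_mid"];print("tilt nets",np.degrees(np.arctan2(d@u,-d[2])),np.linalg.norm(d)); d=out["torch_lens"]-g;print("tilt lens-grasp",np.degrees(np.arctan2(d@u,-d[2])),np.linalg.norm(d))
print("lens",out["torch_lens"].round(4),"dist to block",np.linalg.norm(out["torch_lens"]-[.554,.0095,.056]))
go((.402,.0095,.203),90)
E
python3 ax.py
```

```text
torch_mid 0.91 [ 0.0274 -0.0007 -0.0215]
torch_lens 0.68 [ 0.059  -0.0015 -0.0761]
head n 168 [ 0.054  -0.0604] tail 38 [-0.008   0.0214]
tilt tail-head 37.16537345415752
lens dist from grasp along [0.0484 0.0858 0.103 ] perp -0.0066 0.03477387227968698
tilt nets 30.07846160895867 0.06305404697209374
tilt lens-grasp 37.80840003418311 0.09632389125369108
lens [0.4744 0.0389 0.1603] dist to block 0.13443959368141725
t 15.73 tcp [0.4154 0.0403 0.2314] tooly 88.6 d_cm [ 1.26 -3.12  2.84] turn -0.025 F [ 0.2 -0.1 -2.2] w 0.0259 q [ 0.1   0.08 -0.22  1.27  0.    0.12]
```

Tilt measures about 38°, nearer upright than halfway. I'll repeat the drag about 1 cm further.

Call:
{"op": "arm_command", "data": {"translation": [[-1.4,3.2,0],[-2.8,6.4,0],[-4.2,9.6,0],[-5.6,12.8,0],[-7,15.9,0]], "turn": [0.12,0.24,0.36,0.48,0.6], "hand": [1,1,1,1,1]}}

```text
clock: 16.15
eef_pos: [0.4898, 0.1993, 0.2314]
tool_rot: [0.31, 0.951, 0.0, 0.0]
ft_force: [0.5, -0.9, -1.7]
grip_width: 0.0261
```

Call:
{"op": "arm_command", "data": {"translation": [[0,0,0],[0,0,0],[0,0,0],[0,0,0],[0,0,0]], "turn": [0.12,0.24,0.36,0.48,0.6], "hand": [1,1,1,1,1]}}

```text
clock: 16.57
eef_pos: [0.4892, 0.1978, 0.2311]
tool_rot: [0.577, 0.817, -0.0, -0.0]
ft_force: [-0.3, -0.7, -2.3]
grip_width: 0.0261
```

Call:
{"op": "arm_command", "data": {"translation": [[0,0,0],[0,0,0],[0,0,0],[0,0,0],[0,0,0]], "turn": [0.12,0.24,0.36,0.48,0.56], "hand": [1,1,1,1,1]}}

```text
clock: 16.98
eef_pos: [0.4893, 0.1976, 0.2313]
tool_rot: [0.78, 0.625, 0.0, -0.0]
ft_force: [-0.3, -0.1, -2.1]
grip_width: 0.0257
```

Call:
{"op": "arm_command", "data": {"translation": [[0,0,0],[0,0,0]], "turn": [0,0], "hand": [1,1]}}

```text
clock: 17.15
eef_pos: [0.4893, 0.1976, 0.2313]
tool_rot: [0.778, 0.628, 0.0, -0.0]
ft_force: [0.3, -0.6, -2.1]
grip_width: 0.026
```

```bash
python3 - <<'E'
from h import *
go((.4882,.1972,.11),-12.4)
E
```

```text
t 17.15 tcp [0.4893 0.1976 0.2313] tooly -12.1 d_cm [-0.06 -0.1  12.13] turn 0.005 F [ 0.3 -0.6 -2.1] w 0.026 q [0.38 0.3  0.05 1.32 0.   2.17]
```

Call:
{"op": "arm_command", "data": {"translation": [[0,-0.1,3],[0,-0.1,6],[0,-0.1,9],[0,-0.1,12],[0,-0.1,12]], "turn": [0,0,0,0,0], "hand": [1,1,1,1,1]}}

```text
clock: 17.57
eef_pos: [0.4838, 0.196, 0.1055]
tool_rot: [0.778, 0.628, -0.006, -0.002]
ft_force: [-2.4, 0.2, -3.0]
grip_width: 0.0261
```

Call:
{"op": "arm_command", "data": {"translation": [[0.7,0,0],[1.4,0,0],[2.1,0,0],[2.8,0,0],[3.4,0,0]], "turn": [0,0,0,0,0], "hand": [1,1,1,1,1]}}

```text
clock: 17.98
eef_pos: [0.4957, 0.2289, 0.1126]
tool_rot: [0.779, 0.627, -0.002, 0.003]
ft_force: [-1.8, -10.2, -1.8]
grip_width: 0.0258
```

Call:
{"op": "arm_command", "data": {"translation": [[0,0,0],[0,0,0]], "turn": [0,0], "hand": [1,1]}}

```text
clock: 18.15
eef_pos: [0.496, 0.2303, 0.1132]
tool_rot: [0.778, 0.628, -0.0, 0.002]
ft_force: [-1.6, -5.1, -0.4]
grip_width: 0.0262
```

Call:
{"op": "arm_command", "data": {"translation": [[0,0,-2],[0,0,-5],[0,0,-8],[0,0,-11],[0,0,-12]], "turn": [0,0,0,0,0], "hand": [1,1,1,1,1]}}

```text
clock: 18.57
eef_pos: [0.4985, 0.2333, 0.2389]
tool_rot: [0.778, 0.628, 0.006, 0.001]
ft_force: [0.7, 0.0, -0.8]
grip_width: 0.0263
```

```bash
python3 - <<'E'
from h import *
go((.402,.0095,.235),90)
E
```

```text
t 18.57 tcp [0.4985 0.2333 0.2389] tooly -12.2 d_cm [-23.91  -4.71   0.15] turn -1.784 F [ 0.7  0.  -0.8] w 0.0263 q [0.44 0.33 0.12 1.34 0.   2.22]
```

Call:
{"op": "arm_command", "data": {"translation": [[-4,-0.8,0],[-8,-1.6,0],[-12,-2.4,0],[-16,-3.2,0],[-20,-4,0]], "turn": [-0.12,-0.24,-0.36,-0.48,-0.6], "hand": [1,1,1,1,1]}}

```text
clock: 18.98
eef_pos: [0.4161, 0.0488, 0.232]
tool_rot: [0.562, 0.827, 0.001, 0.001]
ft_force: [1.6, -0.7, -2.5]
grip_width: 0.0258
```

Call:
{"op": "arm_command", "data": {"translation": [[0,0,0],[0,0,0],[0,0,0],[0,0,0],[0,0,0]], "turn": [-0.12,-0.24,-0.36,-0.48,-0.6], "hand": [1,1,1,1,1]}}

```text
clock: 19.4
eef_pos: [0.4172, 0.05, 0.2322]
tool_rot: [0.293, 0.956, 0.001, 0.001]
ft_force: [-0.1, -0.1, -2.0]
grip_width: 0.0259
```

Call:
{"op": "arm_command", "data": {"translation": [[0,0,0],[0,0,0],[0,0,0],[0,0,0],[0,0,0]], "turn": [-0.12,-0.24,-0.36,-0.48,-0.58], "hand": [1,1,1,1,1]}}

```text
clock: 19.82
eef_pos: [0.4172, 0.0502, 0.2321]
tool_rot: [0.008, 1.0, 0.0, 0.001]
ft_force: [-0.3, -0.5, -1.9]
grip_width: 0.0259
```

Call:
{"op": "arm_command", "data": {"translation": [[0,0,0],[0,0,0],[0,0,0]], "turn": [0,0,0], "hand": [1,1,1]}}

```text
clock: 20.07
eef_pos: [0.4169, 0.05, 0.2317]
tool_rot: [0.012, 1.0, 0.0, 0.0]
ft_force: [-0.2, 0.4, -2.4]
grip_width: 0.0262
```

```bash
python3 ax.py
```

```text
torch_mid 0.58 [ 0.0277 -0.0006 -0.0223]
torch_lens 0.65 [ 0.0801 -0.0018 -0.0715]
head n 184 [ 0.0571 -0.0567] tail 40 [-0.0085  0.0215]
tilt tail-head 39.9834529674096
lens dist from grasp along [0.0487 0.0849 0.1036] perp -0.0074 0.13436256069195468
tilt nets 46.77920034221224 0.07179748743780537
tilt lens-grasp 48.240402099305 0.10732497786159104
lens [0.4969 0.0481 0.1652] dist to block 0.12912147471720536
t 20.22 tcp [0.4167 0.0498 0.2315] tooly 88.7 d_cm [ 1.39 -4.07  2.85] turn -0.022 F [-0.5  0.1 -1.6] w 0.0258 q [ 0.12  0.09 -0.22  1.27 -0.    0.14]
```

```bash
python3 - <<'E'
from h import *
a,D=camera("side");save("s8.png",cv2.convertScaleAbs(a[105:205,225:325],alpha=2),6)
for r in ("torch_mid","torch_lens"):print(spot_point("side",r)[:1])
E
```

```text
[{'location': [146.5, 277.2], 'conf': 0.72}]
[{'location': [159.9, 254.2], 'conf': 0.76}]
```

View pics/s8.png

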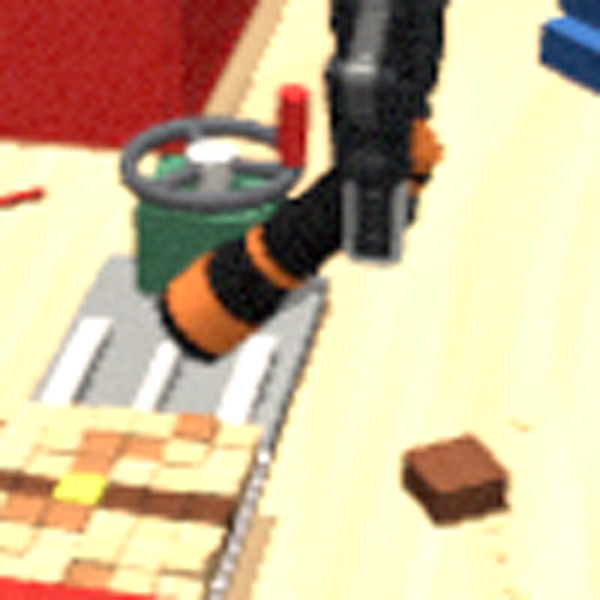

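```bash
python3 - <<'E'
from h import *
o=get_obs();g=np.array(o["eef_pos"])+[0,0,.005]
i=camera_info("side");T=np.linalg.inv(i["world_to_cam"]);n=R.from_quat(o["tool_rot"]).as_matrix()[:,1]
def pl(x,y):
    d=T[:3,:3]@np.linalg.inv(i["mtx"])@[225+x/6-.5,105+y/6-.5,1];s=T[:3,3];return (s+d*(n@(g-s))/(n@d)-g)*1000
for k,p in dict(lens=(186,336),headring=(210,312),ring=(270,260),tail=(428,150),tailend=(436,140),rimUL=(165,312),rimLR=(208,358)).items(): print(k,np.round(pl(*p)),)
# predicted projection for tilts
for th in(38,42,46,50):
    t=np.radians(th);u=np.array([np.sin(t),0,-np.cos(t)])
    print(th,[np.round((proj("side",g+u*s)[::-1]-[225,105])*6+3).tolist() for s in(.097,.05,-.029)])
E
```

```text
lens [ 78.  -2. -70.]
headring [ 68.  -2. -57.]
ring [ 44.  -1. -31.]
tail [-15.   0.  22.]
tailend [-18.   0.  27.]
rimUL [ 87.  -2. -60.]
rimLR [ 69.  -2. -79.]
38 [[231.0, 357.0], [303.0, 283.0], [435.0, 149.0]]
42 [[218.0, 346.0], [296.0, 278.0], [439.0, 152.0]]
46 [[206.0, 335.0], [290.0, 272.0], [442.0, 156.0]]
50 [[195.0, 323.0], [284.0, 265.0], [446.0, 160.0]]
```

Call:
{"op": "arm_command", "data": {"translation": [[0.9,-1.3,0.9],[1.8,-2.6,1.8],[2.6,-3.9,2.7],[2.6,-3.9,2.7],[2.6,-3.9,2.7]], "turn": [0,-0.01,-0.02,-0.02,-0.02], "hand": [1,1,1,1,1]}}

```text
clock: 20.78
eef_pos: [0.3894, 0.0111, 0.2042]
tool_rot: [0.002, 1.0, 0.0, -0.0]
ft_force: [-0.7, -0.1, -1.4]
grip_width: 0.0257
```

```bash
python3 ax.py; python3 - <<'E'
from h import *
a,D=camera("side");save("s9.png",cv2.convertScaleAbs(a[105:205,205:325],alpha=2),6)
b,D=camera("top");save("t9.png",cv2.convertScaleAbs(b,alpha=1.6),1.5)
print([ (r["location"],r["conf"]) for r in spot_point("top","torch_lens")+spot_point("top","torch_mid")])
E
```

```text
torch_mid 0.71 [ 0.031  -0.0001 -0.0125]
torch_lens 0.67 [ 0.0733 -0.0002 -0.0687]
head n 187 [ 0.0523 -0.0614] tail 31 [-0.0143  0.021 ]
tilt tail-head 38.930966056596546
lens dist from grasp along [0.047  0.0847 0.1019] perp -0.0021 0.11788212172841994
tilt nets 36.99066075497577 0.07032497180580631
tilt lens-grasp 46.85120355003717 0.10047768633173768
lens [0.4636 0.0113 0.1411] dist to block 0.12413434996096455
t 20.93 tcp [0.3909 0.0117 0.2051] tooly 89.9 d_cm [-1.11 -0.22  0.21] turn -0.001 F [ 0.2 -0.5 -2.1] w 0.026 q [ 0.03  0.05 -0.33  1.19  0.    0.03]
[([211.1, 276.5], 0.84), ([112.6, 330.2], 0.45), ([232.1, 276.4], 0.78)]
```

View pics/s9.png

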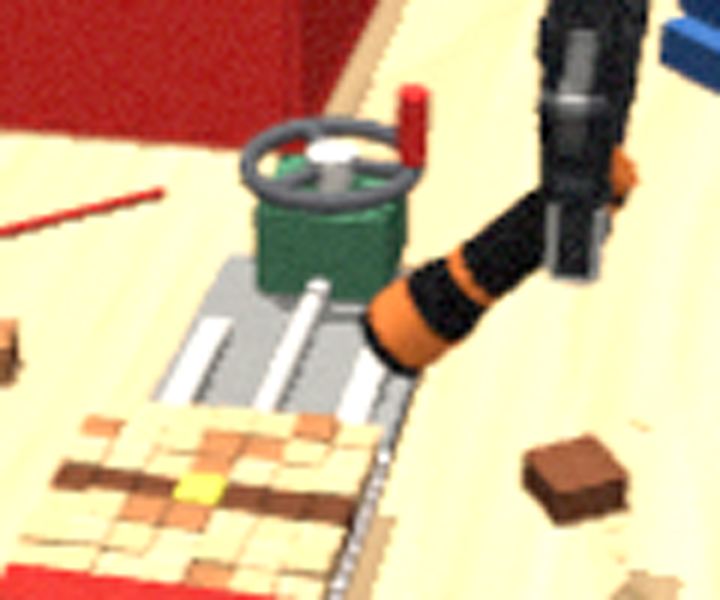

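View pics/t9.png

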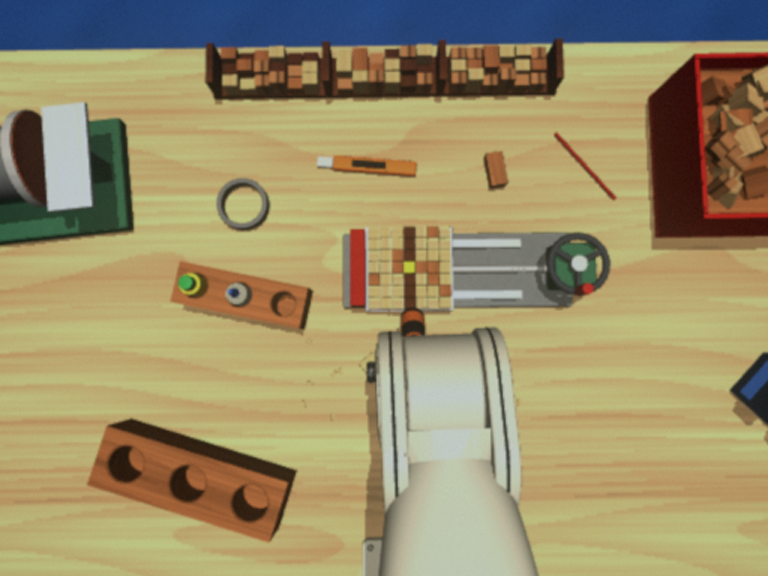

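```bash
python3 - <<'E'
from h import *
o=get_obs();g=np.array(o["eef_pos"])+[0,0,.005]
i=camera_info("side");T=np.linalg.inv(i["world_to_cam"]);n=R.from_quat(o["tool_rot"]).as_matrix()[:,1]
def pl(x,y):
    d=T[:3,:3]@np.linalg.inv(i["mtx"])@[205+x/6-.5,105+y/6-.5,1];s=T[:3,3];return (s+d*(n@(g-s))/(n@d))
P={k:pl(*p) for k,p in dict(lens=(389,347),ring=(467,278),tail=(622,180),UL=(367,320),LR=(412,372)).items()}
for k in P:print(k,P[k].round(4))
B=np.array([.554,.0095,.056])
for a,b in(("tail","lens"),("ring","lens")):
    d=P[b]-P[a];d/=np.linalg.norm(d);v=B-P["lens"];print(a,"tilt",np.degrees(np.arccos(-d[2])),"off-aim deg",np.degrees(np.arccos(d@v/np.linalg.norm(v))),"need tilt",np.degrees(np.arccos(-v[2]/np.linalg.norm(v))),"dist",np.linalg.norm(v))
v=P["LR"]-P["UL"];print("rim tilt",np.degrees(np.arctan2(-v[2],-v[0])))
print("top lens",ray("top",(211.1,276.5),.139).round(4),"mid",ray("top",(232,276.4),.186).round(4),"yellow",ray("top",(267/1.5-.3,409/1.5-.3),.056).round(4))
E
```

```text
lens [0.4681 0.0117 0.1425]
ring [0.4358 0.0117 0.1792]
tail [0.3761 0.0117 0.2293]
UL [0.4775 0.0116 0.1546]
LR [0.4582 0.0117 0.1313]
tail tilt 46.655164511401246 off-aim deg 2.090809859116493 need tilt 44.816292991149865 dist 0.12188083472901187
ring tilt 41.31062259124735 off-aim deg 3.631817875573099 need tilt 44.816292991149865 dist 0.12188083472901187
rim tilt 50.31471830795266
top lens [0.4658 0.0048 0.139 ] mid [0.4185 0.0081 0.186 ] yellow [0.5539 0.0098 0.056 ]
```

```bash
python3 -c "
from h import *
job_done()
o=get_obs();print(o['clock'],o['eef_pos'],o['grip_width'])"
```

```text
the job is handed in; nothing more can be done
the job is handed in; nothing more can be done
```

I handed the job in at about 21 s on the robot's clock, with the torch still gripped and aimed at the yellow block.

**Carriage:** I wound the knob clockwise for about 1.5 turns. It stalled at about 14 N, and the top view shows the plate against the red stop. I then released the wheel. Only after that did I lift the torch out.

**Tilting the torch:** The interface can only turn the tool about its vertical axis, so I tilted the torch in the grip by drawing its barrel over the end edge of the fixed caddy. The first drag gave about 38°, so I repeated it about 1 cm further.

**Last checks:**
- **Position:** The lens is about 12.2 cm from the block.
- **Aim:** The aim error is about 2–4°.
- **Tilt:** Hand-picked points put it at 41–50°, with tail to lens at 47°. Automatic estimates were lower, at 37–39°, from a partly hidden tail and a noisy detection; I trusted the hand-picked ones.
- **Sideways position:** The top-view network put the lens about 7 mm further right than the side view did. The visible head sits in line with the block.
- **Other things:** The carriage, glue, filler, knife, tape and brown offcut look undisturbed in the last top view. The arm hid the pale and dark offcuts there; the last side view still shows the dark one in place, and the pale one was last clearly seen before the final move.

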